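# Turn the mending wheel until its stem stands upright

## Robot

A 6-joint arm with a two-finger parallel gripper is mounted at the origin on the work surface. World frame = base frame: x ahead of the robot, y to its left, z up, the work surface at z = 0. Lengths are in mm, angles in degrees, forces in N, time in s.
With the tool pointing down it reaches from about 300 to 850 mm from the base axis. Payload 4.2 kg.
Tool frame: the origin (TCP) lies at the very end of the fingers, on their centre line; the grasp point (between the pads) lies 19 mm behind it (env.grasp_offset is the distance from the TCP to the grasp point, in mm); z points along the fingers, y is the line along which they close (so a half turn about z gives the same grasp; the last joint's range is limited). The gripper opens to 91 mm and grips with 3 to 60 N. Pads are 32 mm wide; open, the fingers measure 118 mm over their backs; the gripper's body (76 mm by 178 mm) begins 60 mm behind the grasp point.
Start: joints at [-71.963, 18.312, 89.639, -0, 72.044, -1.146], TCP at [188.937, -543.089, 213.976] pointing down, gripper open.
Joint ranges: [-177.97, 177.97], [-48.28, 115.42], [12.27, 149.76], [-77.06, 257.06], [2.81, 150.46], [-146.56, 146.56]. Speed limits (degrees/s): [147.25, 147.25, 180, 180, 180, 180].

## Interface

Orientations are given as [roll, pitch, yaw] about the fixed x, y, z axes, in that order (R = Rz(yaw) Ry(pitch) Rx(roll)).
In Python, from workcell import env gives the robot as it stands. The module is installed in compiled form; this text tells all that it offers.
- The arm moves only by the tool send_rows, never from a script. Its argument "motion" is a list of rows, each an object of numbers: "tx", "ty", "tz": the shift along the tool's x, y, z in units of 500 mm (1.0 is 500 mm); "rx", "ry", "rz": the turn, a rotation vector about the tool's x, y, z in units of 30 degrees (1.0 is 30 degrees); "gripper": the closure, from -1 (fully open) to 1 (shut). In form: [{"tx": .., "ty": .., "tz": .., "rx": .., "ry": .., "rz": .., "gripper": ..}, ...]. A call has 1 to 12 rows; each row shifts and turns the commanded pose from where the row before left it, along the tool's axes as they then stand; what a row does not reach is not made up. A row lasts 1/8 s, in which the tool goes at most 62.5 mm and 10.7 degrees, less where a joint would pass 70% of its speed; a pose out of reach is approached as far as the arm can. A call with a number of a shift or a turn outside -1 to 1 is refused whole. A call with a gripper value outside its range is refused whole. The fingers move at their own pace and stop on an object; "grip_force" is the grip in N (left out, the last holds). Time passes only in rows, so rows that do not move let the fingers close. It gives the time, the measured TCP pose, the force, the opening and the grip force at its end, in the units of the state.
- env.state(): the state, without advancing time (a new reading comes with each control period).
- env.grab_frame(name): name is "scene" or "top" or "wrist"; returns a dict with "frame" (400x640x3 uint8, red, green, blue), "vertical_fov" (degrees; the focal length in pixels is half the picture's height over the tangent of half this angle, whatever the lens; pixels are square), "cx", "cy" (the principal point, pixels), "rvec" (rotation vector, rad) and "tvec" (3), from world to camera coordinates, as OpenCV has them; the wrist camera has in their place "T_tool_cam" (4x4, takes a point from camera to tool coordinates, whose origin is the TCP and whose axes are the flange's). Camera axes: x right, y down, z forward; pixel columns grow to the right and rows downward; lengths in mm; the calibration is good to about 2 mm. The wrist camera is an equidistant fisheye: a pixel r from the principal point sees the ray r / f radians off the axis. A picture is of the moment at which its call begins: read the wrist's pose just before it. There is no depth.
- env.job_done(): hands the job in; it is judged then, once.
The state is a dict: "time_s": time; "qpos": joint angles; "qvel": joint speeds; "effort": joint torques, N m; "ee_pos": TCP position; "ee_rot": TCP orientation; "force": force on the tool from outside, world axes, zero at the start; "torque": the same for the moment, N m; "gripper_width": finger opening in mm; "gripper_force": force on a finger pad.
Only numpy, scipy, OpenCV 4.12 (cv2) and the standard library are available. Lean on these libraries where they do the work, as an engineer would, in place of code of your own. Each camera call takes 0.05 s, during which the arm holds its last target. There are 200 camera calls.

## Task

The spoked mending wheel must be set for the next sherd: push its spokes round with the fingertips, one after another, until the stem with the small cup on its end points straight up. Do not touch the stem or its cup, leave the sandbox, sherd, cork stopper and tile corner as they lie, and finish clear of everything.

Things in the scene. Friction and masses are not known exactly. Their poses are not given: they have to be found in the camera images.
- stand: wooden stand screwed to the bench, carrying the upright mending wheel; place and yaw (up to 0.35 rad) vary. Origin: underside of the base below the wheel's centre; x along the axle, z up. Base 150 x 180 mm, 14 mm thick (x -85 to 65 mm); one post 22 x 50 mm, 183 mm tall, at x = -50 mm (robot's side); none on the +x side.
- axle (a point): centre of the wheel, fixed on the stand, 165 mm above the bench; axes as the stand's. The wheel turns in the y-z plane here. Seven plain spokes, round rods 12 mm thick, stand 45, 90 .. 315 degrees from the stem and reach 125 mm from this point. Hub 48 mm across; a ring of 55 mm radius, 10 mm thick, joins the spokes; beyond it the gaps are open (no outer rim).
- wheel (a joint): rotation q of the white-painted wheel, rad. In the stand's axes the stem points along (0, -sin q, cos q): 0 or a full turn (6.283) = stem straight up; small positive q leans it to -y. Turns both ways, from -7 to 14. Stiff (about 0.2 N m), so it stays where it is left.
- stem: the stem, part of the wheel and white like it: origin where it stands on the ring 55 mm from the wheel's centre, z pointing outward along it. Thin rod 8 mm thick with a 20 mm collar at its foot and a flared cup 36 mm wide at its end; it ends 123 mm from the wheel's centre.
- sandbox: bystander, fixed: wooden sandbox frame 300 x 240 mm, 75 mm high (91 mm with the lip of its acrylic cover), origin under its centre
- sherd: bystander, loose: dark grey flat coarseware sherd about 90 x 60 x 9 mm, origin under its middle
- stopper: bystander, loose: cork stopper standing up, 40 mm wide, 35 mm tall, origin under its middle
- tile: bystander, loose: reddish roof tile corner 80 x 65 mm, 18 mm thick with a raised flange along one edge to 40 mm, origin under its middle

How it is judged (in metres and radians):
At the end, for the whole second after the job is handed in: The stem points straight up within 0.08 rad (about 4.6 degrees), the wheel is still, and the sherd, stopper and tile corner are within 15 mm of where they began (angle between stem's own z axis and vertical below 0.08 rad and velocity of joint wheel between -0.05 and 0.05 rad/s and distance of each of sherd, stopper, tile from where it was at the start of the episode below 0.015 m); the robot touches nothing.
It fails at once if the stem or its cup is touched (over 0.5 N) (contact force between any of the fingers, the arm and stem above 0.5 N).
It fails at once if the sandbox is struck (over 2 N) (contact force between any of the fingers, the arm and sandbox above 2 N).
It fails at once if a bystander is moved or lifted by more than 15 mm (distance of any of sherd, stopper, tile from where it was at the start of the episode above 0.015 m).
It also fails if it takes over 48 s, if anything falls off the work surface, if the arm or the gripper's body presses on something with over 40 N, if the wrist force passes 120 N, or if a joint passes its speed limit or range.

## Working session

There is one attempt and no reset: what is moved stays moved. The work goes in short steps, Python scripts to look and compute and a tool call to move; the robot and the scene stay as the last step left them, time stands still between calls to the robot, and variables do not carry over. Pictures are saved under pics/ and viewed, at most 10 in all, crops included, and the job is handed in when it is done.

Besides the shell and the picture viewer there is one more tool, called after "Call:" as a command line: name --argument value ..., lists and objects as JSON in quotes. send_rows: Moves the arm, as the interface text tells. Shifts and turns lie within -1 to 1; 1 stands for 500 mm of shift or 30 degrees of turn. Its arguments: {"type":"object","properties":{"motion":{"type":"array"},"grip_force":{"type":"number"}},"required":["motion"]}

```bash
mkdir -p pics
cat > h.py <<'E'
import numpy as np, cv2
from workcell import env
from scipy.spatial.transform import Rotation as R
def grab(n,save=None):
    g=env.grab_frame(n)
    if save: cv2.imwrite('pics/'+save+'.png',g['frame'][:,:,::-1])
    return g
def ray(g,u,v):
    f=200/np.tan(np.radians(g['vertical_fov'])/2)
    M=cv2.Rodrigues(np.array(g['rvec'],float))[0];t=np.array(g['tvec'],float).ravel()
    return -M.T@t, M.T@np.array([(u-g['cx'])/f,(v-g['cy'])/f,1])
def onz(g,u,v,z):
    o,d=ray(g,u,v); return o+d*(z-o[2])/d[2]
def proj(g,P):
    f=200/np.tan(np.radians(g['vertical_fov'])/2)
    M=cv2.Rodrigues(np.array(g['rvec'],float))[0];t=np.array(g['tvec'],float).ravel()
    c=np.atleast_2d(P)@M.T+t
    return c[:,:2]/c[:,2:]*f+[g['cx'],g['cy']]
E
python3 - <<'E'
from h import *
for n in('scene','top'):
    g=grab(n,n+'0'); print(n,ray(g,g['cx'],g['cy']),g['vertical_fov'])
print(env.state())
E
```

```text
scene (array([1234.9792501 ,  104.97286695,  927.83877339]), array([-0.66340779, -0.00900813, -0.74820382])) 53.51263167588975
top (array([ 341.64014122,   97.72957363, 1337.44757241]), array([ 0.16708324, -0.03003797, -0.98548511])) 57.97588947089279
{'time_s': 0.1, 'qpos': array([-7.19629752e+01,  1.83479103e+01,  8.96978221e+01, -7.20044321e-04,
        7.20425543e+01, -1.14554212e+00]), 'qvel': array([ 0.02606845, -0.04222388, -0.1564247 , -0.0396783 ,  0.07998072,
        0.01502045]), 'effort': array([ 2.57862048e-04, -4.13334095e+01, -2.32510042e+01,  7.28337653e-02,
        4.22292575e-02, -5.81528025e-05]), 'ee_pos': array([ 188.80025281, -542.66436333,  213.21581981]), 'ee_rot': array([-1.79911717e+02, -1.08055397e-03,  1.91827886e+01]), 'force': array([0.16464427, 0.78915847, 0.27183069]), 'torque': array([-0.04133117, -0.01075334, -0.01165269]), 'gripper_force': 0.0, 'gripper_width': 91.19082653202312}
```

View pics/scene0.png

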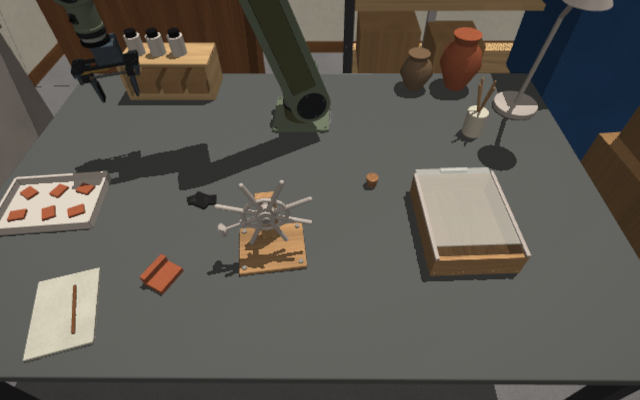

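View pics/top0.png

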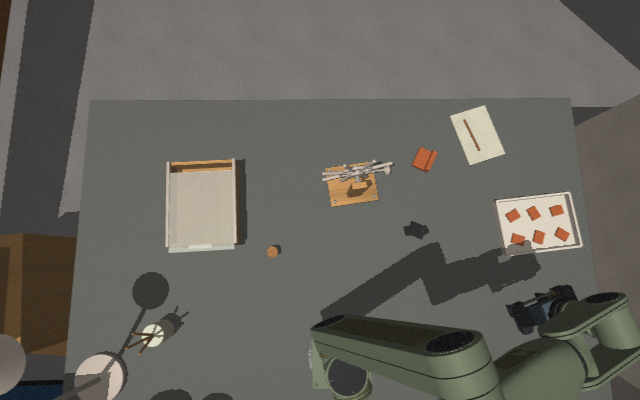

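The scene view shows the wheel at about (266,215) with the cup near (223,230). The sherd is at (202,200), the tile at (162,273), the stopper at (371,181), and the sandbox to the right. Next I'll zoom in and measure the base.

Run:
```python
from h import *
g=grab('scene');t=grab('top')
a=cv2.resize(g['frame'][165:285,200:330,::-1],None,fx=4,fy=4,interpolation=cv2.INTER_CUBIC)
b=cv2.resize(t['frame'][150:215,315:400,::-1],None,fx=4,fy=4,interpolation=cv2.INTER_CUBIC)
c=np.zeros((480,520+340,3),np.uint8);c[:,:520]=a;c[:260,520:]=b
cv2.imwrite('pics/z.png',c[:,:].copy()[:, :860] if 0 else cv2.resize(c,(800,447)))
# wood mask in top
h=cv2.cvtColor(t['frame'],cv2.COLOR_RGB2HSV)
m=cv2.inRange(h,(8,90,60),(25,255,255));m[:,:310]=0;m[:,400:]=0;m[:150]=0;m[215:]=0
p=cv2.findNonZero(m);r=cv2.minAreaRect(p);bx=cv2.boxPoints(r);print(len(p),r)
for q in bx:print(q,onz(t,*q,14))
for n,u,v in(('stop',273,251),('sherd',416,230),('tile',425,159),('sb',203,248),('sb2',235,160)):print(n,onz(t,u,v,20))
```

```text
1327 ((351.52313232421875, 183.65028381347656), (39.154727935791016, 48.278160095214844), 81.25383758544922)
[324.68787 167.97108] [670.88104195  44.68718383  14.        ]
[372.40466 160.63005] [ 697.5121818  -137.15752976   14.        ]
[378.3584  199.32948] [ 548.49548184 -153.28032899   14.        ]
[330.6416  206.67052] [523.39376703  25.4631544   14.        ]
stop [364.7066109  236.79283727  20.        ]
sherd [ 431.76062672 -285.89130134   20.        ]
tile [ 700.17592196 -337.01719109   20.        ]
sb [379.70225269 486.71011503  20.        ]
sb2 [703.74582854 380.02099643  20.        ]
```

View pics/z.png

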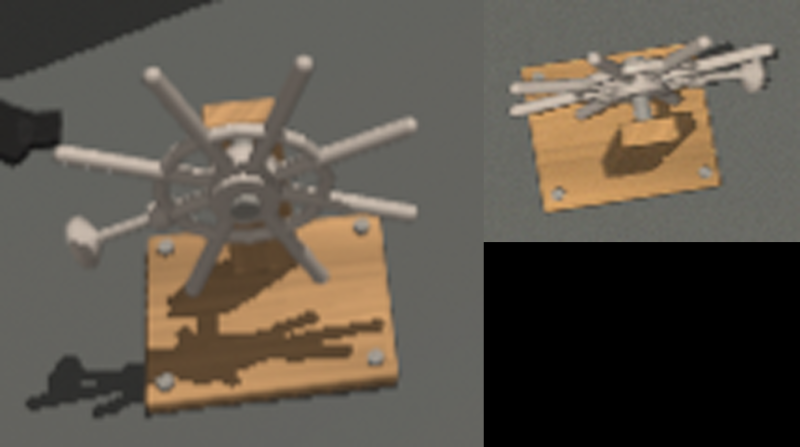

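The crop shows the wheel from +x. The spoke tips and the cup (82,240, to the left and just below horizontal) are clear, and the base is fully visible. I'll cast the tips onto the wheel plane.

```bash
cat >> h.py <<'E'
def plane(g,u,v,yaw,C):
    o,d=ray(g,u,v); X=np.array([np.cos(yaw),np.sin(yaw),0]);Y=np.array([-X[1],X[0],0])
    P=o+d*((C-o)@X)/(d@X)-C
    return P@Y,P[2]
E
python3 - <<'E'
from h import *
g=grab('scene')
T=np.array([(153,73),(303,62),(411,124),(412,211),(320,278),(192,290),(62,154),(82,240)])/3.722+[200,165]
for yaw in np.radians([7,8.2]):
  for C in (np.array([620,-54,165.]),):
    r=[plane(g,u,v,yaw,C) for u,v in T]
    for y,z in r: print(np.round([y,z,np.hypot(y,z),np.degrees(np.arctan2(-y,z))],1))
    m=np.array(r);print('centre from 3 opposite pairs',(m[0]+m[4])/2,(m[1]+m[5])/2,(m[3]+m[6])/2)
E
```

```text
[-38.9 112.5 119.   19.1]
[ 51.6 110.8 122.2 -25. ]
[115.5  44.6 123.8 -68.9]
[ 113.1  -46.5  122.3 -112.4]
[  44.  -114.9  123.  -159. ]
[ -48.  -114.3  124.   157.2]
[-107.    46.1  116.5   66.7]
[-112.3  -44.1  120.7  111.4]
centre from 3 opposite pairs [ 2.54862372 -1.17281743] [ 1.78368816 -1.76403352] [ 3.05840041 -0.23324932]
[-38.7 113.4 119.8  18.9]
[ 51.5 109.7 121.2 -25.2]
[115.7  41.9 123.  -70.1]
[ 113.3  -49.6  123.7 -113.6]
[  43.9 -116.1  124.2 -159.3]
[ -47.8 -112.9  122.6  157. ]
[-106.4   48.6  117.    65.4]
[-111.6  -41.1  119.   110.2]
centre from 3 opposite pairs [ 2.59920256 -1.39512496] [ 1.86135568 -1.62544199] [ 3.45205962 -0.48996315]
```

Call:
send_rows --motion '[{"tz": -0.06,"rz": 0.097,"gripper": 1},{"tz": -0.06,"rz": 0.097,"gripper": 1},{"tz": -0.06,"rz": 0.097,"gripper": 1},{"tz": -0.06,"rz": 0.097,"gripper": 1},{"gripper": 1}]'

```text
invalid input at $.motion[0]: expected keys tx, ty, tz, rx, ry, rz, gripper
```

Call:
send_rows --motion '[{"tx": 0.082,"ty": -0.0587,"gripper": 1},{"tx": 0.082,"ty": -0.0587,"gripper": 1},{"tx": 0.082,"ty": -0.0587,"gripper": 1},{"tx": 0.082,"ty": -0.0587,"gripper": 1},{"tx": 0.082,"ty": -0.0587,"gripper": 1},{"tx": 0.082,"ty": -0.0587,"gripper": 1},{"tx": 0.082,"ty": -0.0587,"gripper": 1},{"tx": 0.082,"ty": -0.0587,"gripper": 1},{"tx": 0.082,"ty": -0.0587,"gripper": 1},{"tx": 0.082,"ty": -0.0587,"gripper": 1},{"tx": 0.082,"ty": -0.0587,"gripper": 1},{"tx": 0.082,"ty": -0.0587,"gripper": 1}]'

```text
invalid input at $.motion[0]: expected keys tx, ty, tz, rx, ry, rz, gripper
```

Call:
send_rows --motion '[{"gripper": 1},{"gripper": 1},{"gripper": 1}]'

```text
invalid input at $.motion[0]: expected keys tx, ty, tz, rx, ry, rz, gripper
```

Call:
send_rows --motion '[{"tx": 0,"ty": 0,"tz": -0.06,"rx": 0,"ry": 0,"rz": 0.097,"gripper": 1},{"tx": 0,"ty": 0,"tz": -0.06,"rx": 0,"ry": 0,"rz": 0.097,"gripper": 1},{"tx": 0,"ty": 0,"tz": -0.06,"rx": 0,"ry": 0,"rz": 0.097,"gripper": 1},{"tx": 0,"ty": 0,"tz": -0.06,"rx": 0,"ry": 0,"rz": 0.097,"gripper": 1},{"tx": 0,"ty": 0,"tz": 0,"rx": 0,"ry": 0,"rz": 0,"gripper": 1}]'

```text
time_s: 0.88
ee_pos: [189.3, -544.0, 336.3]
ee_rot: [179.7, -0.1, 7.6]
force: [0.2, 0.3, 0.2]
gripper_width: 44.0
gripper_force: 0.0
```

Call:
send_rows --motion '[{"tx": 0.082,"ty": -0.0587,"tz": 0,"rx": 0,"ry": 0,"rz": 0,"gripper": 1},{"tx": 0.082,"ty": -0.0587,"tz": 0,"rx": 0,"ry": 0,"rz": 0,"gripper": 1},{"tx": 0.082,"ty": -0.0587,"tz": 0,"rx": 0,"ry": 0,"rz": 0,"gripper": 1},{"tx": 0.082,"ty": -0.0587,"tz": 0,"rx": 0,"ry": 0,"rz": 0,"gripper": 1},{"tx": 0.082,"ty": -0.0587,"tz": 0,"rx": 0,"ry": 0,"rz": 0,"gripper": 1},{"tx": 0.082,"ty": -0.0587,"tz": 0,"rx": 0,"ry": 0,"rz": 0,"gripper": 1},{"tx": 0.082,"ty": -0.0587,"tz": 0,"rx": 0,"ry": 0,"rz": 0,"gripper": 1},{"tx": 0.082,"ty": -0.0587,"tz": 0,"rx": 0,"ry": 0,"rz": 0,"gripper": 1},{"tx": 0.082,"ty": -0.0587,"tz": 0,"rx": 0,"ry": 0,"rz": 0,"gripper": 1},{"tx": 0.082,"ty": -0.0587,"tz": 0,"rx": 0,"ry": 0,"rz": 0,"gripper": 1},{"tx": 0.082,"ty": -0.0587,"tz": 0,"rx": 0,"ry": 0,"rz": 0,"gripper": 1},{"tx": 0.082,"ty": -0.0587,"tz": 0,"rx": 0,"ry": 0,"rz": 0,"gripper": 1}]'

```text
time_s: 2.38
ee_pos: [631.0, -128.0, 332.1]
ee_rot: [-180.0, 0.2, 7.6]
force: [0.7, -0.9, 0.6]
gripper_width: 0.3
gripper_force: 0.0
```

Call:
send_rows --motion '[{"tx": 0,"ty": 0,"tz": 0,"rx": 0,"ry": 0,"rz": 0,"gripper": 1},{"tx": 0,"ty": 0,"tz": 0,"rx": 0,"ry": 0,"rz": 0,"gripper": 1}]'

```text
time_s: 2.62
ee_pos: [629.8, -129.5, 332.4]
ee_rot: [-180.0, 0.2, 7.6]
force: [-0.1, 0.1, -0.8]
gripper_width: 0.8
gripper_force: 0.0
```

Call:
send_rows --motion '[{"tx": 0,"ty": 0,"tz": 0.06,"rx": 0,"ry": 0,"rz": 0,"gripper": 1},{"tx": 0,"ty": 0,"tz": 0.06,"rx": 0,"ry": 0,"rz": 0,"gripper": 1},{"tx": 0,"ty": 0,"tz": 0.058,"rx": 0,"ry": 0,"rz": 0,"gripper": 1},{"tx": 0,"ty": 0,"tz": 0,"rx": 0,"ry": 0,"rz": 0,"gripper": 1}]'

```text
time_s: 3.12
ee_pos: [628.0, -130.3, 242.6]
ee_rot: [-179.9, 0.3, 7.5]
force: [-0.4, -0.9, -0.5]
gripper_width: 0.5
gripper_force: 0.0
```

Call:
send_rows --motion '[{"tx": 0,"ty": -0.02,"tz": 0,"rx": 0,"ry": 0,"rz": 0,"gripper": 1},{"tx": 0,"ty": -0.02,"tz": 0,"rx": 0,"ry": 0,"rz": 0,"gripper": 1},{"tx": 0,"ty": -0.02,"tz": 0,"rx": 0,"ry": 0,"rz": 0,"gripper": 1},{"tx": 0,"ty": -0.02,"tz": 0,"rx": 0,"ry": 0,"rz": 0,"gripper": 1},{"tx": 0,"ty": -0.02,"tz": 0,"rx": 0,"ry": 0,"rz": 0,"gripper": 1},{"tx": 0,"ty": -0.02,"tz": 0,"rx": 0,"ry": 0,"rz": 0,"gripper": 1}]'

```text
time_s: 3.88
ee_pos: [622.4, -69.0, 244.9]
ee_rot: [-180.0, 0.0, 7.6]
force: [-1.1, -2.0, 2.0]
gripper_width: 0.1
gripper_force: 1.0
```

Run:
```python
from h import *
g=grab('scene');print(env.state()['force'],env.state()['ee_pos'])
cv2.imwrite('pics/z2.png',cv2.resize(g['frame'][125:285,190:340,::-1],None,fx=3.6,fy=3.6,interpolation=cv2.INTER_CUBIC))
```

```text
[-0.29242594 -0.94624456  0.64107625] [622.2509588  -67.71521431 244.89406833]
```

View pics/z2.png

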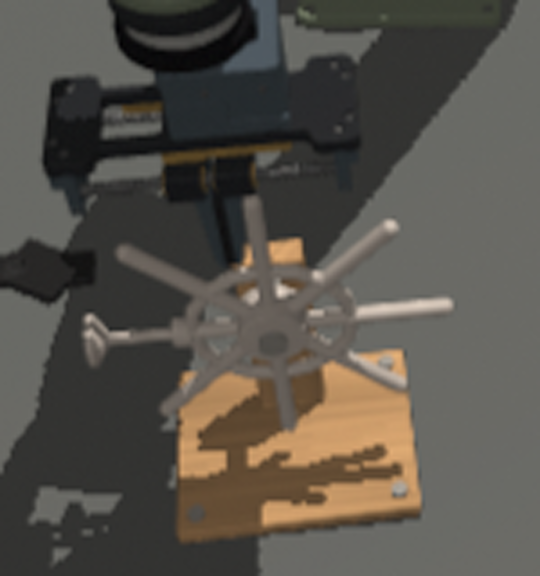

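The pushed spoke is now nearly upright, with its tip at (255,205), and the cup is at (95,340), nearly horizontal. The fingertips are just left of the spoke, so I'll continue the stroke.

Call:
send_rows --motion '[{"tx": 0,"ty": -0.024,"tz": 0,"rx": 0,"ry": 0,"rz": 0,"gripper": 1},{"tx": 0,"ty": -0.024,"tz": 0,"rx": 0,"ry": 0,"rz": 0,"gripper": 1},{"tx": 0,"ty": -0.024,"tz": 0,"rx": 0,"ry": 0,"rz": 0,"gripper": 1},{"tx": 0,"ty": -0.024,"tz": 0,"rx": 0,"ry": 0,"rz": 0,"gripper": 1},{"tx": 0,"ty": -0.024,"tz": 0,"rx": 0,"ry": 0,"rz": 0,"gripper": 1},{"tx": 0,"ty": -0.024,"tz": 0,"rx": 0,"ry": 0,"rz": 0,"gripper": 1},{"tx": 0,"ty": 0,"tz": 0,"rx": 0,"ry": 0,"rz": 0,"gripper": 1}]'

```text
time_s: 4.8
ee_pos: [612.9, 3.2, 245.1]
ee_rot: [-179.9, -0.0, 7.6]
force: [0.0, 0.0, -0.0]
gripper_width: 0.3
gripper_force: 0.0
```

Run:
```python
from h import *
g=grab('scene');print(env.state()['force'],env.state()['ee_pos'])
cv2.imwrite('pics/z3.png',cv2.resize(g['frame'][125:285,190:340,::-1],None,fx=3.6,fy=3.6,interpolation=cv2.INTER_CUBIC))
```

```text
[-0.07817421 -0.91760607 -0.82852809] [612.97202774   2.70935816 245.00409474]
```

View pics/z3.png

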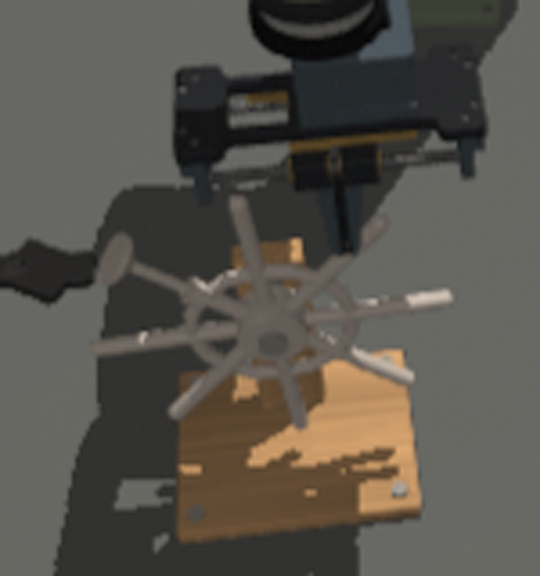

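The cup is now at (117,258), upper left. The next spoke is near upright with its tip at (238,203), and the pushed one is at about (380,222) with the finger beside it.

```bash
cat >> h.py <<'E'
def angs(g,T,s=3.6,o=(190,125)):
    r=np.array([plane(g,u,v,np.radians(7.6),np.array([620,-51.5,165.])) for u,v in np.array(T)/s+np.array(o)])
    print(np.round(r,0).tolist(), np.round(np.degrees(np.arctan2(-r[:,0],r[:,1])),1))
E
python3 - <<'E'
from h import *
g=grab('scene')
angs(g,[(238,203),(380,222),(450,297),(408,377),(302,423),(177,412),(98,347),(117,258)])
E
```

```text
[[-7.0, 119.0], [80.0, 90.0], [123.0, 8.0], [90.0, -79.0], [8.0, -122.0], [-80.0, -92.0], [-119.0, -8.0], [-89.0, 79.0]] [   3.3  -41.8  -86.5 -131.1 -176.1  139.    93.9   48.3]
```

Call:
send_rows --motion '[{"tx": 0,"ty": 0.008,"tz": 0,"rx": 0,"ry": 0,"rz": 0,"gripper": 1},{"tx": 0,"ty": 0,"tz": -0.08,"rx": 0,"ry": 0,"rz": 0,"gripper": 1},{"tx": 0,"ty": 0,"tz": -0.08,"rx": 0,"ry": 0,"rz": 0,"gripper": 1},{"tx": 0,"ty": 0.055,"tz": 0,"rx": 0,"ry": 0,"rz": 0,"gripper": 1},{"tx": 0,"ty": 0.055,"tz": 0,"rx": 0,"ry": 0,"rz": 0,"gripper": 1},{"tx": 0,"ty": 0.055,"tz": 0,"rx": 0,"ry": 0,"rz": 0,"gripper": 1},{"tx": 0,"ty": 0,"tz": 0,"rx": 0,"ry": 0,"rz": 0,"gripper": 1},{"tx": 0,"ty": 0,"tz": 0,"rx": 0,"ry": 0,"rz": 0,"gripper": 1}]'

```text
time_s: 5.9
ee_pos: [624.4, -84.0, 324.8]
ee_rot: [-180.0, 0.0, 7.5]
force: [0.8, 0.3, -0.1]
gripper_width: 0.1
gripper_force: 0.0
```

Call:
send_rows --motion '[{"tx": 0,"ty": 0,"tz": 0.05,"rx": 0,"ry": 0,"rz": 0,"gripper": 1},{"tx": 0,"ty": 0,"tz": 0.06,"rx": 0,"ry": 0,"rz": 0,"gripper": 1},{"tx": 0,"ty": 0,"tz": 0.05,"rx": 0,"ry": 0,"rz": 0,"gripper": 1},{"tx": 0,"ty": 0,"tz": 0,"rx": 0,"ry": 0,"rz": 0,"gripper": 1}]'

```text
time_s: 6.4
ee_pos: [623.2, -83.1, 243.1]
ee_rot: [-179.9, 0.3, 7.6]
force: [-0.1, 0.1, -0.4]
gripper_width: 0.7
gripper_force: 0.0
```

Call:
send_rows --motion '[{"tx": 0,"ty": -0.022,"tz": 0,"rx": 0,"ry": 0,"rz": 0,"gripper": 1},{"tx": 0,"ty": -0.022,"tz": 0,"rx": 0,"ry": 0,"rz": 0,"gripper": 1},{"tx": 0,"ty": -0.022,"tz": 0,"rx": 0,"ry": 0,"rz": 0,"gripper": 1},{"tx": 0,"ty": -0.022,"tz": 0,"rx": 0,"ry": 0,"rz": 0,"gripper": 1},{"tx": 0,"ty": -0.022,"tz": 0,"rx": 0,"ry": 0,"rz": 0,"gripper": 1},{"tx": 0,"ty": -0.022,"tz": 0,"rx": 0,"ry": 0,"rz": 0,"gripper": 1},{"tx": 0,"ty": -0.022,"tz": 0,"rx": 0,"ry": 0,"rz": 0,"gripper": 1},{"tx": 0,"ty": -0.022,"tz": 0,"rx": 0,"ry": 0,"rz": 0,"gripper": 1},{"tx": 0,"ty": 0,"tz": 0,"rx": 0,"ry": 0,"rz": 0,"gripper": 1}]'

```text
time_s: 7.52
ee_pos: [612.7, 4.6, 245.0]
ee_rot: [-179.9, -0.0, 7.6]
force: [-0.6, 0.2, -0.1]
gripper_width: 0.4
gripper_force: 0.0
```

Run:
```python
from h import *
g=grab('scene');print(env.state()['force'],env.state()['ee_pos'])
cv2.imwrite('pics/z4.png',cv2.resize(g['frame'][125:285,190:340,::-1],None,fx=3.6,fy=3.6,interpolation=cv2.INTER_CUBIC))
```

```text
[0.62743431 0.54484975 0.07992583] [612.74956107   4.11325048 244.94529056]
```

View pics/z4.png

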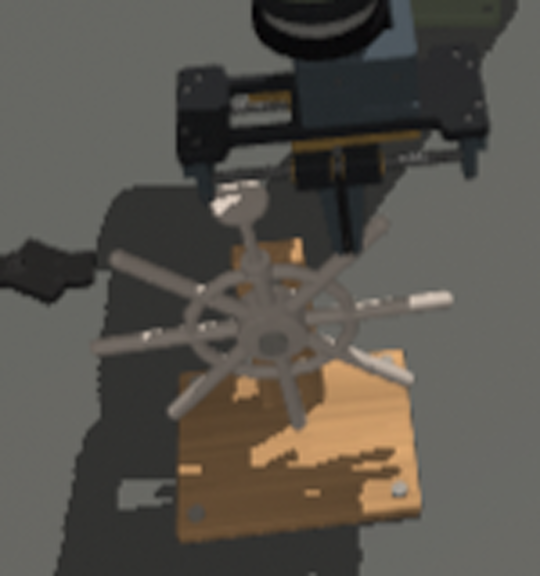

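The stem is nearly upright, with its foot at (257,258) and cup at (240,200), still leaning slightly to -y. The finger clears it at (345,250).

Run:
```python
from h import *
g=grab('scene')
angs(g,[(117,258),(98,347),(175,412),(299,423),(408,378),(450,298),(382,224),(241,195)])
```

```text
[[-89.0, 79.0], [-119.0, -8.0], [-81.0, -92.0], [6.0, -122.0], [90.0, -80.0], [123.0, 6.0], [81.0, 87.0], [-4.0, 126.0]] [  48.3   93.9  138.5 -177.1 -131.6  -87.   -42.9    1.9]
```

Call:
send_rows --motion '[{"tx": 0,"ty": -0.007,"tz": 0,"rx": 0,"ry": 0,"rz": 0,"gripper": 1},{"tx": 0,"ty": -0.006,"tz": 0,"rx": 0,"ry": 0,"rz": 0,"gripper": 1},{"tx": 0,"ty": 0,"tz": 0,"rx": 0,"ry": 0,"rz": 0,"gripper": 1}]'

```text
time_s: 8.0
ee_pos: [612.1, 9.4, 245.0]
ee_rot: [180.0, -0.0, 7.5]
force: [0.0, -1.3, 1.1]
gripper_width: 0.4
gripper_force: 0.7
```

Call:
send_rows --motion '[{"tx": 0,"ty": 0.008,"tz": 0,"rx": 0,"ry": 0,"rz": 0,"gripper": 1},{"tx": 0,"ty": 0,"tz": -0.08,"rx": 0,"ry": 0,"rz": 0,"gripper": 1},{"tx": 0,"ty": 0,"tz": -0.08,"rx": 0,"ry": 0,"rz": 0,"gripper": 1},{"tx": 0,"ty": 0,"tz": -0.08,"rx": 0,"ry": 0,"rz": 0,"gripper": 1},{"tx": -0.1,"ty": 0,"tz": -0.04,"rx": 0,"ry": 0,"rz": 0,"gripper": 1},{"tx": -0.1,"ty": 0,"tz": 0,"rx": 0,"ry": 0,"rz": 0,"gripper": 1},{"tx": -0.1,"ty": 0,"tz": 0,"rx": 0,"ry": 0,"rz": 0,"gripper": 1},{"tx": 0,"ty": 0,"tz": 0,"rx": 0,"ry": 0,"rz": 0,"gripper": 1},{"tx": 0,"ty": 0,"tz": 0,"rx": 0,"ry": 0,"rz": 0,"gripper": 1}]'

```text
time_s: 9.12
ee_pos: [464.5, -14.1, 385.2]
ee_rot: [-180.0, -0.1, 7.5]
force: [0.2, -0.1, -0.7]
gripper_width: 0.7
gripper_force: 0.0
```

Run:
```python
from h import *
g=grab('scene');print(env.state()['force'],env.state()['ee_pos'])
cv2.imwrite('pics/z5.png',cv2.resize(g['frame'][125:285,190:340,::-1],None,fx=3.6,fy=3.6,interpolation=cv2.INTER_CUBIC))
```

```text
[-0.20778422 -0.39073845 -0.62010262] [464.86133948 -14.06747703 384.84095658]
```

View pics/z5.png

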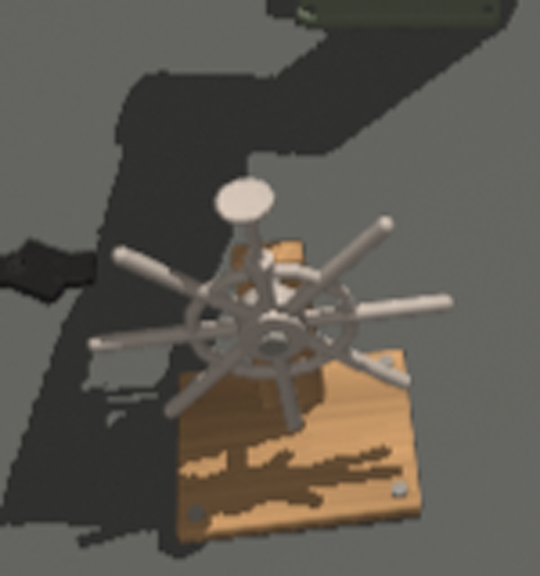

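The arm is clear. The cup is at (245,199) and the spoke tips are at (121,254), (94,344), (172,412), (294,426), (405,380), (448,301) and (386,224).

Run:
```python
from h import *
g=grab('scene')
angs(g,[(121,254),(94,344),(172,412),(294,426),(405,380),(448,301),(386,224),(245,199)])
# projected ideal tips for q=0
Y=np.array([-.1323,.9912,0]);C=np.array([620,-51.5,165.])
for q in (0,2):
  P=[C+123*(-np.sin(np.radians(a+q))*Y+np.cos(np.radians(a+q))*np.array([0,0,1])) for a in(45,90,135,180,225,270,315,0)]
  print(q,np.round((proj(g,P)-[190,125])*3.6).tolist())
```

```text
[[-86.0, 83.0], [-121.0, -4.0], [-83.0, -91.0], [2.0, -125.0], [88.0, -82.0], [122.0, 3.0], [84.0, 87.0], [-2.0, 122.0]] [  46.1   92.1  137.6 -179.1 -133.   -88.4  -43.9    1. ]
0 [[118.0, 250.0], [90.0, 340.0], [166.0, 409.0], [291.0, 425.0], [404.0, 384.0], [450.0, 304.0], [391.0, 224.0], [248.0, 198.0]]
2 [[114.0, 253.0], [91.0, 344.0], [171.0, 411.0], [297.0, 424.0], [408.0, 381.0], [450.0, 300.0], [386.0, 221.0], [241.0, 198.0]]
```

```bash
python3 -c "
from workcell import env
print(env.job_done())"
```

```text
the job is handed in; nothing more can be done
None
```

The stem now points up to within about 1.5° by the last camera measurement (limit 4.6°). I only pushed plain spokes, the arm finished clear of everything, and I handed the job in at about 9 s; the hand-in gave no verdict.

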